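Bring the jewellery case onto the mat and hold its tray up

ROBOT

A 6-joint arm with a two-finger parallel gripper is mounted at the origin on the work surface. World frame = base frame: x ahead of the robot, y to its left, z up, the work surface at z = 0. Lengths are in m, angles in rad, forces in N, time in s.
With the tool pointing down it reaches from about 0.35 to 0.925 m from the base axis. Payload 6.4 kg.
Tool frame: the origin (TCP) lies between the finger pads; the fingertips stand 17 mm ahead of it and the grasp point (between the pads) lies 2 mm behind it; z points along the fingers, y is the line along which they close (so a half turn about z gives the same grasp; the last joint's range is limited). The gripper opens to 94 mm and grips with 3 to 60 N. Pads are 16 mm wide; open, the fingers measure 119 mm over their backs; the gripper's body (75 mm by 177 mm) begins 78 mm behind the grasp point.
Start: joints at [1.112, 0.245, 1.558, -0, 1.339, -0.174], TCP at [0.183, 0.624, 0.188] pointing down, gripper open.
Joint ranges: [-3.13, 3.13], [-1.02, 2.26], [0.13, 2.54], [-0.95, 4.09], [0.21, 2.88], [-2.74, 2.74]. Speed limits (rad/s): [2.57, 2.57, 3.14, 3.14, 3.14, 3.14].

INTERFACE

Orientations are given as a unit quaternion [x, y, z, w].
In Python, from rig import get_state, get_image, camera_params, hand_in gives the robot as it stands.
- The arm moves only by the shell command python3 -m crank 'ROWS' [FORCE]. ROWS is JSON, a list of rows, each a list of 7 numbers: the turn, a rotation vector about the tool's x, y, z in rad, then the shift along the tool's x, y, z in m, then the opening, from 0 (shut) to 1 (fully open). A call has 1 to 12 rows; each row shifts and turns the commanded pose from where the row before left it, along the tool's axes as they then stand; what a row does not reach is not made up. A row lasts 1/12 s, in which the tool goes at most 41.7 mm and 7.16 degrees, less where a joint would pass 70% of its speed; a pose out of reach is approached as far as the arm can. A call with a gripper value outside its range is refused whole. The fingers move at their own pace and stop on an object; FORCE is the grip in N (left out, the last holds). Time passes only in rows, so rows that do not move let the fingers close. It gives the time, the measured TCP pose, the force, the opening and the grip force at its end, in the units of the state.
- get_state(): the state, without advancing time (a new reading comes with each control period).
- get_image(name): name is "scene" or "top"; returns (picture, depth): 384x512x3 uint8, blue, green, red; 384x512 float32, m along the optical axis (not along the pixel's ray), 0 where there is no reading.
- camera_params(name): a dict with "fx", "fy", "cx", "cy" (pixels), "R" (3x3) and "t" (3): a world point X has camera coordinates R X + t. Camera axes: x right, y down, z forward; pixel columns grow to the right and rows downward; lengths in m; the calibration is good to about 2 mm. A picture is of the moment at which its call begins. camera_params takes no time and is no camera call.
- hand_in(): hands the job in; it is judged then, once.
The state is a dict: "time_s": time; "joints": joint angles; "qvel": joint speeds; "joint_efforts": joint torques, N m; "tool_pos": TCP position; "eef_rot": TCP orientation; "wrist_force": force on the tool from outside, world axes, zero at the start; "ft_torque": the same for the moment, N m; "gripper_width": finger opening in m; "grasp_force": force on a finger pad.
Only numpy, scipy, OpenCV 4.12 (cv2) and the standard library are available. Lean on these libraries where they do the work, as an engineer would, in place of code of your own. Each camera call takes 0.05 s, during which the arm holds its last target. There are 200 camera calls.

TASK

Slide the open jewellery case flat across the dresser top, tray and all, until it sits squarely in the middle of the leather mat; never pick the case itself up. Then take the lift-out tray by its grip bar, raise it straight up until its underside is about ten centimetres clear of the top of the case, and hold it there over the case, level and still, so that I can reach underneath: finish while holding it, do not put it down. Keep the jewellery in the tray and leave everything else on the dresser where it is.

Things in the scene. Friction and masses are not known exactly. Their poses are not given: they have to be found in the camera images.
- case: open walnut jewellery case with brass corners, loose, 190 (x) x 250 (y) x 62 (z) mm, walls 9 mm, about 0.5 kg empty (about 0.9 kg with tray and jewellery; varies); slides under a push of 4 to 8 N. Origin: centre of its underside; y along its long side, z up. The tray sits in it with 3 mm play all round, so the case also follows when the tray is drawn sideways by its grip bar.
- tray: pale beech lift-out tray lying in the case on ledges at the case's short ends, 166 (x) x 226 (y) x 26 (z) mm, about 0.28 kg, walls 5 mm, floor 4 mm, blue-lined compartments. Origin: centre of its underside, which lies 32 mm above the case's origin when seated (rim 4 mm below the case's rim); axes as the case's
- grip (a point): centre of the tray's grip bar, 53 mm straight above the tray's origin (85 mm above the dresser top when seated). The bar runs along the tray's y: 108 mm long, 12 mm thick (x), 18 mm tall (9 mm above and below this point), carried on two 12 mm posts 48 mm either side of the middle over the 12 mm centre partition, whose top is 26 mm above the tray's underside. Free space to both sides of the bar and above it
- mat: grey-green leather dressing mat with a pale stitched line, lying on the dresser top, fixed, 250 (x) x 320 (y) mm and only 1 mm thick, it does not hinder sliding. Origin: its centre; y along its long side; squarely means the case's long side along the mat's long side, either way round
- bangle: brass bangle lying in one of the tray's two large compartments (72 x 106 mm), 66 mm across, 7 mm high. Origin: centre of its underside
- compact: round copper and brass pocket mirror case lying in the other large compartment, 60 mm across, 13 mm high. Origin: centre of its underside
- cufflink_a: steel cufflink standing on its 17 mm face in an end compartment on the tray's +x side, 17 mm high. Origin: centre of its face
- cufflink_b: the other cufflink, in the compartment at the other end. Origin: centre of its face
- lid: the case's flat walnut lift-off lid lying on the dresser top, to be left alone, 190 x 250 x 12 mm with a small brass knob. Origin: centre of its underside
- brush: clothes brush with a pale beech back and handle and dark bristles, 225 x 58 x 32 mm, lying bristles down, to be left alone. Origin: on the underside, 30 mm from the middle of the back towards the handle, which points to its -x
- scent: amber scent bottle, 48 mm across, 110 mm high, to be left alone. Origin: centre of its underside
- cream: white cream jar, 64 mm across, 55 mm high, to be left alone. Origin: centre of its underside
- hanger: dark wooden clothes hanger lying flat at the back, 440 mm long, 14 mm thick, to be left alone. Origin: middle of its straight trouser bar, on the underside; its hook points to +x

How it is judged:
On the way, in this order (a step that is already met when the one before it is completed fails the run):
1. the case sits squarely in the middle of the mat, the tray still seated in it (horizontal distance between case and mat below 0.03 m and angle between the y axis of case and the y axis of mat, either way round below 0.14 rad and height (world z) of case below 0.006 m and angle between case's own z axis and vertical below 0.05 rad and linear speed of case below 0.02 m/s and z of tray in the frame of case below 0.04 m), for 0.3 s.
2. the tray is lifted clear of the case and level (z of tray in the frame of case between 0.122 and 0.242 m and horizontal distance between tray and case below 0.05 m and angle between tray's own z axis and vertical below 0.09 rad and contact force between tray and case below 0.1 N), for 0.3 s.
At the end, for the whole second after the job is handed in: Case flat on the mat, centres within 30 mm, long sides within 8 degrees; tray held by the fingers alone, underside 60 to 180 mm above the case rim, within 50 mm of over its centre, level within 5 degrees, still (under 20 mm/s), all four pieces of jewellery in it (all of step 2 and horizontal distance between case and mat below 0.03 m and angle between the y axis of case and the y axis of mat, either way round below 0.14 rad and height (world z) of case below 0.006 m and angle between case's own z axis and vertical below 0.05 rad and linear speed of each of case, tray below 0.02 m/s and x of bangle in the frame of tray between -0.083 and 0.083 m and y of bangle in the frame of tray between -0.113 and 0.113 m and z of bangle in the frame of tray between -0.004 and 0.026 m and x of compact in the frame of tray between -0.083 and 0.083 m and y of compact in the frame of tray between -0.113 and 0.113 m and z of compact in the frame of tray between -0.004 and 0.026 m and x of cufflink_a in the frame of tray between -0.083 and 0.083 m and y of cufflink_a in the frame of tray between -0.113 and 0.113 m and z of cufflink_a in the frame of tray between -0.004 and 0.026 m and x of cufflink_b in the frame of tray between -0.083 and 0.083 m and y of cufflink_b in the frame of tray between -0.113 and 0.113 m and z of cufflink_b in the frame of tray between -0.004 and 0.026 m and contact force between tray and the fingers above 1 N and angular speed of tray below 0.15 rad/s); the arm keeps its last pose, push and grip.
It fails at once if the case is lifted off the top or tipped (height (world z) of case above 0.012 m or angle between case's own z axis and vertical above 0.12 rad).
It fails at once if a piece of jewellery leaves the tray (not (x of bangle in the frame of tray between -0.083 and 0.083 m and y of bangle in the frame of tray between -0.113 and 0.113 m and z of bangle in the frame of tray between -0.004 and 0.026 m and x of compact in the frame of tray between -0.083 and 0.083 m and y of compact in the frame of tray between -0.113 and 0.113 m and z of compact in the frame of tray between -0.004 and 0.026 m and x of cufflink_a in the frame of tray between -0.083 and 0.083 m and y of cufflink_a in the frame of tray between -0.113 and 0.113 m and z of cufflink_a in the frame of tray between -0.004 and 0.026 m and x of cufflink_b in the frame of tray between -0.083 and 0.083 m and y of cufflink_b in the frame of tray between -0.113 and 0.113 m and z of cufflink_b in the frame of tray between -0.004 and 0.026 m)).
It fails at once if one of the other things on the dresser is moved more than 25 mm or tipped over (distance of any of lid, brush, scent, cream, hanger from where it was at the start of the episode above 0.025 m or angle between any of scent, cream's own z axis and vertical above 0.5 rad).
It also fails if it takes over 48 s, if anything falls off the work surface, if the arm or the gripper's body presses on something with over 40 N, if the wrist force passes 120 N, or if a joint passes its speed limit or range.

## Working session

There is one attempt and no reset: what is moved stays moved. The work goes in short steps, Python scripts to look and compute and a shell command to move; the robot and the scene stay as the last step left them, time stands still between calls to the robot, and variables do not carry over. Pictures are saved under pics/ and viewed, at most 10 in all, crops included, and the job is handed in when it is done.

```bash
mkdir -p pics; ls; cat > h.py <<'E'
import numpy as np, cv2
from rig import get_state,get_image,camera_params,hand_in
def ray(c,u,v,z):
    R=np.array(c["R"]);t=np.array(c["t"]);o=-R.T@t
    d=R.T@np.array([(u-c["cx"])/c["fx"],(v-c["cy"])/c["fy"],1.0]);return o+d*(z-o[2])/d[2]
def cloud(c,D):
    v,u=np.indices(D.shape);R=np.array(c["R"]);t=np.array(c["t"])
    P=np.stack([(u-c["cx"])/c["fx"]*D,(v-c["cy"])/c["fy"]*D,D],-1);return (P-t)@R
E
python3 - <<'E'
from h import *
for n in("top","scene"):
    I,D=get_image(n);cv2.imwrite(f"pics/{n}0.png",I);np.savez(f"{n}0.npz",I=I,D=D)
    c=camera_params(n);print(n,c["fx"],-np.array(c["R"]).T@np.array(c["t"]),np.round(c["R"],2).tolist())
print(get_state())
E
```

```text
pics
top 387.9330840170398 [0.47806882 0.01029777 1.61847349] [[-0.02, -1.0, 0.01], [-1.0, 0.02, -0.07], [0.07, -0.01, -1.0]]
scene 351.49693009351824 [1.00553769 0.81752636 0.71976861] [[-0.88, 0.47, -0.01], [0.28, 0.49, -0.82], [-0.38, -0.73, -0.57]]
{'time_s': 0.1, 'joints': array([ 1.11191024e+00,  2.45751606e-01,  1.55885420e+00, -5.78742641e-05,
        1.33869671e+00, -1.74081879e-01]), 'qvel': array([ 0.00076514, -0.00353604, -0.00203936, -0.00023803,  0.0016673 ,
        0.00018219]), 'joint_efforts': array([-1.59069928e-04, -4.16913736e+01, -3.15525556e+01,  6.86102849e-02,
        3.09915736e-02, -4.30541968e-05]), 'tool_pos': array([0.18237802, 0.62330686, 0.18667124]), 'eef_rot': array([ 1.41914648e-01,  9.89878528e-01, -8.21233924e-04, -2.39320465e-04]), 'wrist_force': array([-0.20583386,  0.62700534,  0.15971027]), 'ft_torque': array([-0.00630855,  0.03597001, -0.06188405]), 'grasp_force': 0.0, 'gripper_width': 0.093880677595729}
```

View pics/top0.png

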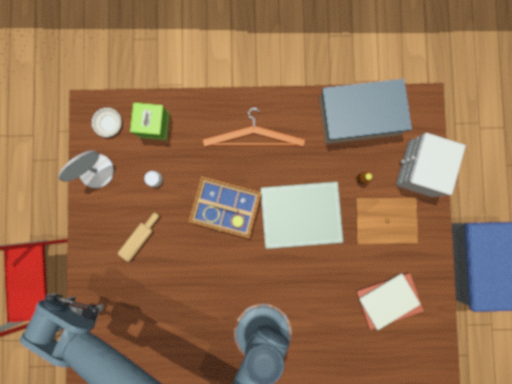

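View pics/scene0.png

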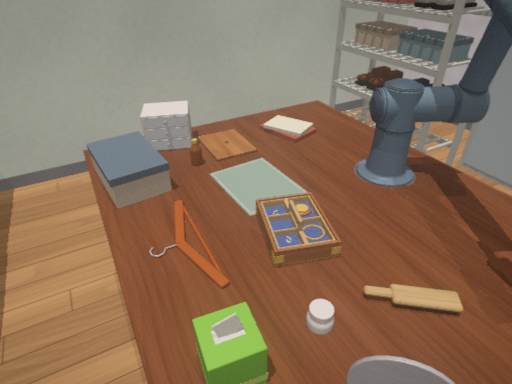

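The top view shows the case near pixel (225,207), rotated about 15°, with the mat to its right at (302,215). The brush is at (138,238), the cream jar at (152,179) and the hanger above at (254,135). The scene view agrees. Next I measure the case, bar and mat.

```bash
cat >> h.py <<'E'
def rect(P):
    (c,s,a)=cv2.minAreaRect((P[:,:2]*1000).astype(np.float32)); b=cv2.boxPoints((c,s,a))
    e=[b[1]-b[0],b[2]-b[1]]; l=max(e,key=np.linalg.norm); an=np.degrees(np.arctan2(l[1],l[0]))%180
    return np.round(c,1),np.round(s,1),round(an,1)
def meas(I,D,n="top"):
    c=camera_params(n);P=cloud(c,D);z=P[...,2];H=cv2.cvtColor(I,cv2.COLOR_BGR2HSV)
    return c,P,z,H
def big(m):
    m=m.astype(np.uint8);k,L,S,_=cv2.connectedComponentsWithStats(m);i=1+np.argmax(S[1:,4]);return L==i
def onplane(c,m,z):
    ct,_=cv2.findContours(m.astype(np.uint8),0,2);ct=max(ct,key=cv2.contourArea)
    return np.array([ray(c,u,v,z) for [[u,v]] in ct])
E
python3 - <<'E'
from h import *
f=np.load("top0.npz");I,D=f["I"],f["D"];c,P,z,H=meas(I,D)
print(H[215,302],z[215,302],H[300,400])
roi=np.zeros(z.shape,bool);roi[160:260,170:360]=1
m=(H[...,0]>40)&(H[...,0]<100)&(H[...,1]<80)&(H[...,2]>120)&roi
print("mat",rect(onplane(c,big(m),.001)))
k=big((z>.045)&(z<.11)&roi);print("case",rect(onplane(c,k,.062)),k.sum(),np.percentile(z[k],[5,50,95]))
b=big((z>.075)&(z<.11)&roi);print("bar",rect(P[b]),b.sum(),z[b].mean(), rect(onplane(c,b,.094)))
E
```

```text
[ 62  21 220] 0.010504746233365017 [ 41  21 232]
mat (array([ 477.4, -172.6]), array([248.6, 319.2]), np.float32(93.2))
case (array([516.6, 142.1]), array([249.6, 190.3]), np.float32(73.6)) 1018 [0.05080539 0.05949652 0.09174365]
bar (array([516.2, 141.4]), array([106. ,  11.7]), np.float32(73.5)) 83 0.09300916901819173 (array([516.1, 141. ]), array([105.7,  11.7]), np.float32(73.5))
```

The measured sizes match (mat 249x319, case 250x190, bar 106x12 at z 0.093). The case is at (0.516, 0.141) with its long side at 73.5°, and the mat is at (0.477, -0.173), 93.2°. The arm now travels over to the bar and then turns.

```bash
python3 -m crank '[[0,0,0,-0.0285,-0.023,0,1],[0,0,0,-0.0285,-0.023,0,1],[0,0,0,-0.0285,-0.023,0,1],[0,0,0,-0.0285,-0.023,0,1],[0,0,0,-0.0285,-0.023,0,1],[0,0,0,-0.0285,-0.023,0,1],[0,0,0,-0.0285,-0.023,0,1],[0,0,0,-0.0285,-0.023,0,1],[0,0,0,-0.0285,-0.023,0,1],[0,0,0,-0.0285,-0.023,0,1],[0,0,0,-0.0285,-0.023,0,1],[0,0,0,-0.0285,-0.023,0,1]]'
python3 -m crank '[[0,0,0,-0.0285,-0.023,0,1],[0,0,0,-0.0285,-0.023,0,1],[0,0,0,-0.0285,-0.023,0,1],[0,0,0,-0.0285,-0.023,0,1],[0,0,0.11,0,0,0,1],[0,0,0.11,0,0,0,1],[0,0,0.11,0,0,0,1],[0,0,0.11,0,0,0,1],[0,0,0.11,0,0,0,1],[0,0,0.11,0,0,0,1],[0,0,0.11,0,0,0,1]]'
python3 -m crank '[[0,0,0.11,0,0,0,1],[0,0,0.11,0,0,0,1],[0,0,0.11,0,0,0,1],[0,0,0.11,0,0,0,1],[0,0,0.11,0,0,0,1],[0,0,0.11,0,0,0,1],[0,0,0.11,0,0,0,1],[0,0,0.034,0,0,0,1],[0,0,0,0,0,0,1],[0,0,0,0,0,0,1]]'
cat > st.py <<'E'
from h import *
from scipy.spatial.transform import Rotation as R
import sys
s=get_state();M=R.from_quat(s["eef_rot"]).as_matrix()
print(s["time_s"],s["tool_pos"].round(4),"yawY",np.degrees(np.arctan2(M[1,1],M[0,1])).round(2),"z",M[:,2].round(3),"F",s["wrist_force"].round(1),s["ft_torque"].round(2),"w",round(s["gripper_width"],4),"g",s["grasp_force"])
if len(sys.argv)>3:
    d=np.array(list(map(float,sys.argv[1:4])))-s["tool_pos"];print("tool shift",(M.T@d).round(4))
E
python3 st.py .516 .141 .085
```

```text
time_s: 1.1
tool_pos: [0.4337, 0.2612, 0.1874]
eef_rot: [0.142, 0.99, -0.0, -0.0]
wrist_force: [0.4, 0.9, 1.0]
gripper_width: 0.094
grasp_force: 0.0
time_s: 2.02
tool_pos: [0.5165, 0.1425, 0.1872]
eef_rot: [0.506, 0.863, -0.0, -0.0]
wrist_force: [0.1, -0.1, -0.3]
gripper_width: 0.0941
grasp_force: 0.0
time_s: 2.85
tool_pos: [0.5166, 0.1425, 0.1873]
eef_rot: [0.801, 0.599, -0.0, -0.0]
wrist_force: [0.4, -0.3, -0.4]
gripper_width: 0.0938
grasp_force: 0.0
2.85 [0.5166 0.1425 0.1873] yawY -16.43 z [-0.001 -0.    -1.   ] F [ 0.4 -0.3 -0.4] [-0.03  0.08  0.03] w 0.0938 g 0.0
tool shift [-1.600e-03 -1.000e-04  1.023e-01]
```

```bash
python3 -m crank '[[0,0,0,-0.0016,0,0.02,0.7],[0,0,0,0,0,0.025,0.5],[0,0,0,0,0,0.025,0.5],[0,0,0,0,0,0.02,0.5],[0,0,0,0,0,0.012,0.5],[0,0,0,0,0,0,0.4],[0,0,0,0,0,0,0.3],[0,0,0,0,0,0,0.2],[0,0,0,0,0,0,0.1],[0,0,0,0,0,0,0],[0,0,0,0,0,0,0],[0,0,0,0,0,0,0]]' 30
python3 st.py
```

```text
time_s: 3.85
tool_pos: [0.5168, 0.141, 0.0863]
eef_rot: [0.801, 0.598, 0.0, 0.0]
wrist_force: [0.4, 0.2, -0.3]
gripper_width: 0.0174
grasp_force: 0.0
3.85 [0.5168 0.141  0.0863] yawY -16.5 z [ 0.001  0.    -1.   ] F [ 0.4  0.2 -0.3] [-0.11  0.06 -0.02] w 0.0174 g 0.0
```

```bash
python3 -m crank '[[0,0,0,0,0,0,0],[0,0,0,0,0,0,0],[0,0,0,0,0,0,0],[0,0,0,0,0,0,0],[0,0,0,-0.002,0.0003,0,0],[0,0,0,-0.003,0.0005,0,0],[0,0,0,-0.004,0.0007,0,0],[0,0,0,-0.005,0.0008,0,0],[0,0,0,-0.006,0.001,0,0],[0,0,0,-0.007,0.0012,0,0],[0,0,0,-0.008,0.0013,0,0],[0,0,0,-0.008,0.0013,0,0]]' 30
python3 st.py
```

```text
time_s: 4.85
tool_pos: [0.5109, 0.0968, 0.0857]
eef_rot: [0.801, 0.598, -0.0, 0.0]
wrist_force: [-0.0, -0.4, 0.1]
gripper_width: 0.0005
grasp_force: 0.0
4.85 [0.5109 0.0968 0.0857] yawY -16.51 z [ 0. -0. -1.] F [-0.  -0.4  0.1] [-0.12  0.09  0.04] w 0.0005 g 0.0
```

The fingers closed on nothing, so I look.

```bash
python3 - <<'E'
from h import *
o=[]
for n,(a,b,p,q) in (("top",(150,280,170,300)),("scene",(140,290,210,360))):
    I,D=get_image(n);np.savez(f"{n}1.npz",I=I,D=D);o.append(cv2.resize(I[a:b,p:q],(400,400),interpolation=2))
cv2.imwrite("pics/c1.png",np.hstack(o))
E
```

```text
(no output)
```

View pics/c1.png

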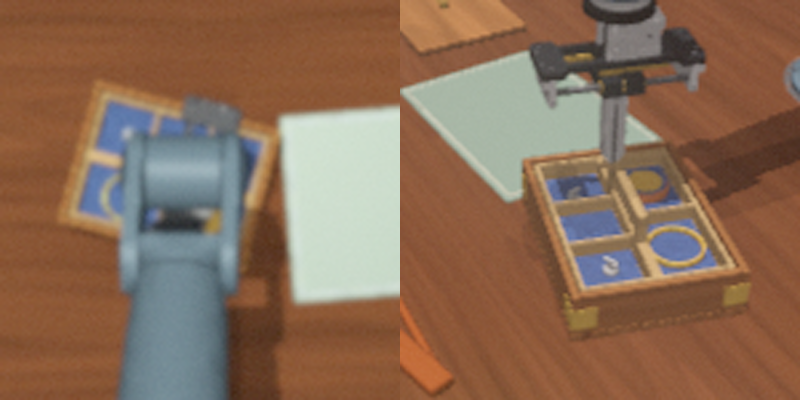

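```bash
python3 - <<'E'
from h import *
c=camera_params("scene")
def pr(X):
    p=np.array(c["R"])@X+np.array(c["t"]);return (p[0]/p[2]*c["fx"]+c["cx"],p[1]/p[2]*c["fy"]+c["cy"],p[2])
s=get_state();t=s["tool_pos"];print(pr(t+[0,0,-.017]),pr(t))
f=np.load("scene1.npz");I,D=f["I"],f["D"];P=cloud(c,D)
for v in range(180,206,2):print(v,P[v,290].round(3),D[v,290])
u=np.array([np.cos(np.radians(73.5)),np.sin(np.radians(73.5))])
for k in(-54,0,54):print("bar top",k,pr(np.array([.516+u[0]*k/1e3,.141+u[1]*k/1e3,.094])))
big1=cv2.resize(I[160:245,250:345],None,fx=7,fy=7,interpolation=2);cv2.imwrite("pics/c2.png",big1)
E
```

```text
(np.float64(288.4096792764751), np.float64(208.13284225587236), np.float64(1.0840895767813863)) (np.float64(288.6453008862164), np.float64(203.6758161900631), np.float64(1.0744730440466381))
180 [0.516 0.104 0.177] 1.0155381
182 [0.515 0.104 0.169] 1.0203253
184 [0.514 0.103 0.162] 1.0248559
186 [0.516 0.105 0.157] 1.0260212
188 [0.514 0.104 0.149] 1.0321393
190 [0.516 0.107 0.144] 1.0323312
192 [0.513 0.103 0.133] 1.0425036
194 [0.513 0.104 0.126] 1.0454676
196 [0.512 0.104 0.119] 1.0495932
198 [0.512 0.104 0.112] 1.0533237
200 [0.513 0.106 0.106] 1.055636
202 [0.507 0.097 0.091] 1.0728673
204 [0.51  0.103 0.088] 1.0690283
bar top -54 (np.float64(290.3003283910383), np.float64(199.3046118902874), np.float64(1.0789987513906385))
bar top 0 (np.float64(295.4990968316412), np.float64(209.6605192548774), np.float64(1.035292229165303))
bar top 54 (np.float64(301.15616168939357), np.float64(220.92934961185452), np.float64(0.9915857069399676))
```

View pics/c2.png

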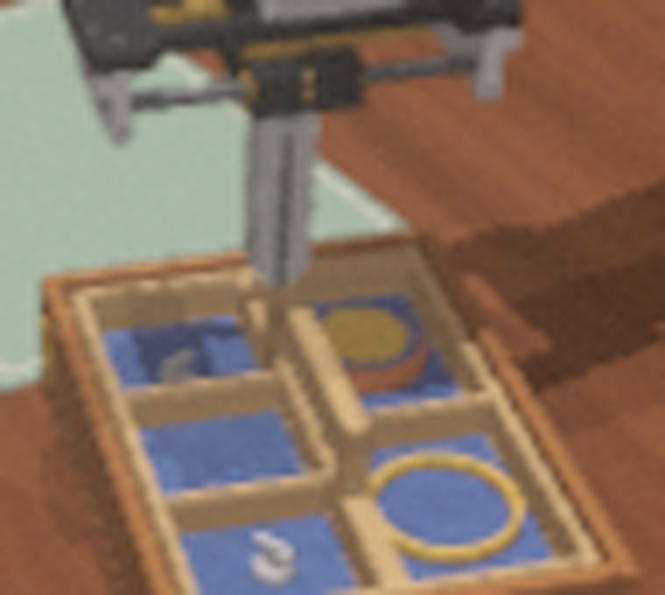

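The crop shows the shut fingertips at about row 201, i.e. z≈0.097, just over the bar's far end (scene pixel 290,200). The pose readout puts them at 0.069, so the fingers are about 28 mm higher than reported. I move back over the bar's middle and touch its top (z=0.094) gently to calibrate.

```bash
python3 -m crank '[[0,0,0,0.01,-0.0017,-0.005,0],[0,0,0,0.015,-0.0024,0,0],[0,0,0,0.012,-0.002,0,0],[0,0,0,0.0065,-0.001,0,0],[0,0,0,0,0,0.003,0],[0,0,0,0,0,0.002,0],[0,0,0,0,0,0,0]]'; python3 -m crank '[[0,0,0,0,0,0.001,0],[0,0,0,0,0,0.001,0],[0,0,0,0,0,0,0]]'; python3 st.py .516 .141 .094
python3 - <<'E'
from h import *
I,D=get_image("scene");np.savez("scene2.npz",I=I,D=D);cv2.imwrite("pics/c3.png",cv2.resize(I[160:245,250:345],None,fx=7,fy=7,interpolation=2))
E
```

```text
time_s: 5.53
tool_pos: [0.5159, 0.1415, 0.0848]
eef_rot: [0.801, 0.598, -0.001, -0.0]
wrist_force: [-0.5, -0.7, -0.2]
gripper_width: 0.0003
grasp_force: 0.0
time_s: 5.78
tool_pos: [0.5164, 0.1411, 0.0834]
eef_rot: [0.801, 0.598, -0.0, -0.0]
wrist_force: [-0.2, -0.2, -1.0]
gripper_width: 0.0007
grasp_force: 0.0
5.7833 [0.5164 0.1411 0.0834] yawY -16.53 z [-0. -0. -1.] F [-0.2 -0.2 -1. ] [-0.08  0.09  0.03] w 0.0007 g 0.0
tool shift [-0.0002 -0.0004 -0.0106]
```

View pics/c3.png

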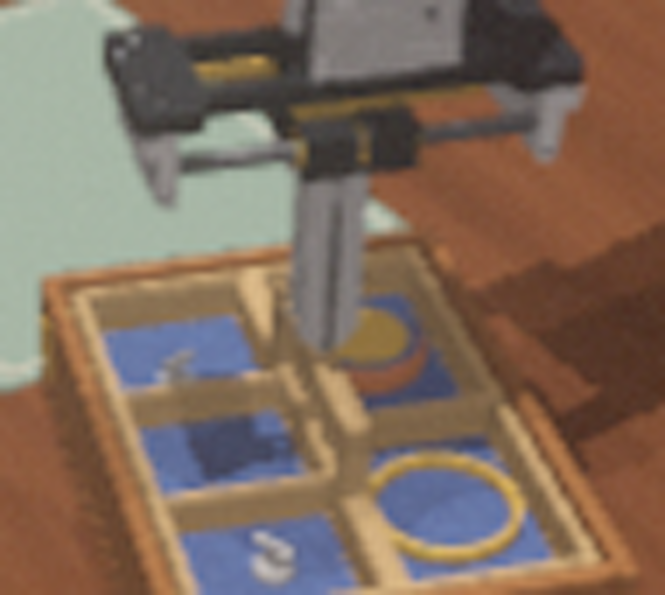

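The shut fingertips sit at scene pixel (296,209), right on the projected bar top centre (295.5,209.7) and so just above it. I lower carefully until they touch.

```bash
for i in 1; do python3 -m crank '[[0,0,0,0,0,0.001,0],[0,0,0,0,0,0,0]]'|grep -E 'pos|wrist'; python3 -m crank '[[0,0,0,0,0,0.001,0],[0,0,0,0,0,0,0]]'|grep -E 'pos|wrist';python3 -m crank '[[0,0,0,0,0,0.001,0],[0,0,0,0,0,0,0]]'|grep -E 'pos|wrist'; done
```

```text
tool_pos: [0.5165, 0.1413, 0.0826]
wrist_force: [-0.8, 0.5, 0.9]
tool_pos: [0.5164, 0.1414, 0.0815]
wrist_force: [0.8, -1.0, -0.6]
tool_pos: [0.5165, 0.1415, 0.0805]
wrist_force: [-0.7, 0.1, -0.0]
```

```bash
for i in 1; do python3 -m crank '[[0,0,0,0,0,0.001,0],[0,0,0,0,0,0,0]]'|grep -E 'pos|wrist'; python3 -m crank '[[0,0,0,0,0,0.001,0],[0,0,0,0,0,0,0]]'|grep -E 'pos|wrist';done
```

```text
tool_pos: [0.5164, 0.1415, 0.0795]
wrist_force: [-0.7, 0.8, 0.9]
tool_pos: [0.5164, 0.1415, 0.0785]
wrist_force: [0.1, -0.3, -0.2]
```

```bash
for i in 1; do python3 -m crank '[[0,0,0,0,0,0.001,0],[0,0,0,0,0,0,0]]'|grep -E 'pos|wrist'; python3 -m crank '[[0,0,0,0,0,0.001,0],[0,0,0,0,0,0,0]]'|grep -E 'pos|wrist';python3 -m crank '[[0,0,0,0,0,0.001,0],[0,0,0,0,0,0,0]]'|grep -E 'pos|wrist';done; python3 - <<'E'
from h import *
I,D=get_image("scene");np.savez("scene3.npz",I=I,D=D);cv2.imwrite("pics/c4.png",cv2.resize(I[170:245,260:340],None,fx=8,fy=8,interpolation=2))
E
```

```text
tool_pos: [0.5164, 0.1415, 0.0775]
wrist_force: [0.7, -0.6, -0.6]
tool_pos: [0.5165, 0.1415, 0.0765]
wrist_force: [0.3, -0.4, 0.8]
tool_pos: [0.5166, 0.1415, 0.0765]
wrist_force: [-2.7, 0.1, 6.3]
```

View pics/c4.png

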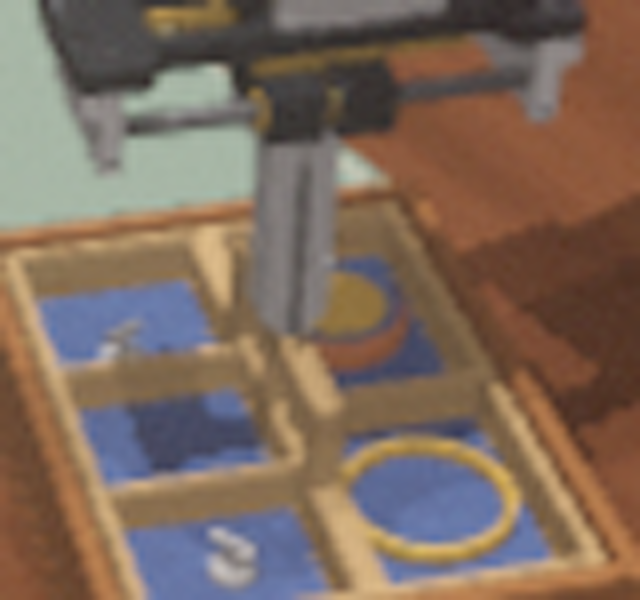

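Contact (6 N) comes at reported z 0.0765 with the tip on the bar top at 0.094, so the readout is about 35 mm low. The grasp height then reads as about 0.0525. I raise, open, descend and grip.

```bash
python3 -m crank '[[0,0,0,0,0,-0.01,0],[0,0,0,0,0,-0.02,0],[0,0,0,0,0,0,0.5],[0,0,0,0,0,0,0.5],[0,0,0,0,0,0,0.5],[0,0,0,0,0,0,0.5],[0,0,0,0,0,0,0.5],[0,0,0,0,0,0,0.5]]'; python3 st.py .516 .141 .0525
```

```text
time_s: 7.88
tool_pos: [0.516, 0.1414, 0.1049]
eef_rot: [0.801, 0.598, -0.001, -0.0]
wrist_force: [-0.6, -0.7, -0.2]
gripper_width: 0.0371
grasp_force: 0.0
7.8833 [0.516  0.1414 0.1049] yawY -16.5 z [-0.001 -0.    -1.   ] F [-0.6 -0.7 -0.2] [-0.03  0.11  0.01] w 0.0371 g 0.0
tool shift [-0.0004  0.0002  0.0524]
```

```bash
python3 -m crank '[[0,0,0,0,0,0.01,0.5],[0,0,0,0,0,0.01,0.5],[0,0,0,0,0,0.01,0.5],[0,0,0,0,0,0.01,0.5],[0,0,0,0,0,0.007,0.5],[0,0,0,0,0,0.005,0.5],[0,0,0,0,0,0,0.5]]'; python3 st.py
```

```text
time_s: 8.47
tool_pos: [0.5155, 0.1414, 0.052]
eef_rot: [0.801, 0.598, -0.001, -0.001]
wrist_force: [-0.3, -0.2, -0.2]
gripper_width: 0.0468
grasp_force: 0.0
8.4667 [0.5155 0.1414 0.052 ] yawY -16.5 z [-0.003 -0.    -1.   ] F [-0.3 -0.2 -0.2] [-0.02  0.1  -0.  ] w 0.0468 g 0.0
```

```bash
python3 -m crank '[[0,0,0,0,0,0,0.2],[0,0,0,0,0,0,0.1],[0,0,0,0,0,0,0],[0,0,0,0,0,0,0],[0,0,0,0,0,0,0],[0,0,0,0,0,0,0],[0,0,0,0,0,0,0]]' 30; python3 st.py
```

```text
time_s: 9.05
tool_pos: [0.5165, 0.1416, 0.0539]
eef_rot: [0.801, 0.598, -0.0, -0.0]
wrist_force: [-1.1, 0.4, 1.8]
gripper_width: 0.0118
grasp_force: 30.0
9.05 [0.5165 0.1416 0.0539] yawY -16.5 z [-0.  0. -1.] F [-1.1  0.4  1.8] [-0.02  0.38 -0.04] w 0.0118 g 30.00031739473343
```

The bar is gripped: width 11.8 mm, 30 N. Now the first part of the slide.

```bash
python3 -m crank '[[0,0,0,-0.002,0.0003,0,0],[0,0,0,-0.003,0.0005,0,0],[0,0,0,-0.004,0.0007,0,0],[0,0,0,-0.005,0.0008,0,0],[0,0,0,-0.006,0.001,0,0],[0,0,0,-0.007,0.0012,0,0],[0,0,0,-0.008,0.0013,0,0],[0,0,0,-0.008,0.0013,0,0],[0,0,0,-0.008,0.0013,0,0],[0,0,0,-0.008,0.0013,0,0],[0,0,0,-0.008,0.0013,0,0],[0,0,0,-0.008,0.0013,0,0]]'; python3 st.py .477 -.173 .0535
```

```text
time_s: 10.05
tool_pos: [0.5073, 0.0663, 0.054]
eef_rot: [0.801, 0.598, 0.001, -0.0]
wrist_force: [0.9, 5.9, 1.5]
gripper_width: 0.012
grasp_force: 30.0
10.05 [0.5073 0.0663 0.054 ] yawY -16.53 z [ 0.001  0.002 -1.   ] F [0.9 5.9 1.5] [ 0.82 -0.06 -0.01] w 0.012 g 30.000616014003754
tool shift [-0.2381  0.039   0.    ]
```

```bash
python3 -m crank '[[0,0,0,-0.009,0.0015,0,0],[0,0,0,-0.01,0.0016,0,0],[0,0,0,-0.01,0.0016,0,0],[0,0,0,-0.01,0.0016,0,0],[0,0,0,-0.01,0.0016,0,0],[0,0,0,-0.01,0.0016,0,0],[0,0,0,-0.01,0.0016,0,0],[0,0,0,-0.01,0.0016,0,0],[0,0,0,-0.01,0.0016,0,0],[0,0,0,-0.01,0.0016,0,0],[0,0,0,-0.01,0.0016,0,0],[0,0,0,-0.01,0.0016,0,0]]'|grep -E "pos|wrist|width"; python3 st.py .477 -.173 .0535
```

```text
tool_pos: [0.4917, -0.0532, 0.054]
wrist_force: [0.5, 5.9, 3.2]
gripper_width: 0.0117
11.05 [ 0.4917 -0.0532  0.054 ] yawY -16.54 z [ 0.001  0.002 -1.   ] F [0.5 5.9 3.2] [ 0.94 -0.03  0.  ] w 0.0117 g 30.000727772712708
tool shift [-0.119   0.02    0.0002]
```

```bash
python3 -m crank '[[0,0,0,-0.01,0.0016,0,0],[0,0,0,-0.01,0.0016,0,0],[0,0,0,-0.01,0.0016,0,0],[0,0,0,-0.01,0.0016,0,0],[0,0,0,-0.01,0.0016,0,0],[0,0,0,-0.01,0.0016,0,0],[0,0,0,-0.009,0.0016,0,0],[0,0,0,-0.008,0.0016,0,0],[0,0,0,-0.007,0.0016,0,0],[0,0,0,-0.006,0.0016,0,0],[0,0,0,-0.004,0.001,0,0],[0,0,0,-0.002,0.0005,0,0]]'|grep -E "pos|wrist|width"; python3 st.py .477 -.173 .0535
```

```text
tool_pos: [0.481, -0.15, 0.0539]
wrist_force: [0.8, 7.9, 4.4]
gripper_width: 0.0115
12.05 [ 0.481  -0.15    0.0539] yawY -16.56 z [-0.     0.002 -1.   ] F [0.8 7.9 4.4] [ 1.17 -0.01 -0.03] w 0.0115 g 30.000576674938202
tool shift [-0.0232  0.0027  0.0004]
```

```bash
python3 -m crank '[[0,0,-0.015,-0.002,0,0,0],[0,0,-0.03,-0.003,0,0,0],[0,0,-0.04,-0.003,0,0,0],[0,0,-0.04,-0.003,0,0,0],[0,0,-0.04,-0.003,0,0,0],[0,0,-0.04,-0.003,0,0,0],[0,0,-0.04,-0.003,0,0,0],[0,0,-0.04,-0.003,0,0,0],[0,0,-0.04,-0.0025,0,0,0],[0,0,-0.025,0,0,0,0],[0,0,-0.01,0,0,0,0],[0,0,0,0,0,0,0]]'|grep -E "pos|wrist|width"; python3 st.py .477 -.173 .0535
python3 - <<'E'
from h import *
c0=camera_params("top")
I,D=get_image("top");np.savez("top4.npz",I=I,D=D);S,_=get_image("scene")
cv2.imwrite("pics/c5.png",np.hstack([cv2.resize(I[150:270,240:360],(400,400)),cv2.resize(S[130:250,200:320],(400,400))]))
E
```

```text
tool_pos: [0.4771, -0.1762, 0.054]
wrist_force: [-1.6, -2.1, 3.5]
gripper_width: 0.0116
13.05 [ 0.4771 -0.1762  0.054 ] yawY 4.08 z [ 0.    -0.001 -1.   ] F [-1.6 -2.1  3.5] [-0.3   0.29 -0.51] w 0.0116 g 30.45228749513626
tool shift [0.0032 0.0001 0.0005]
```

View pics/c5.png

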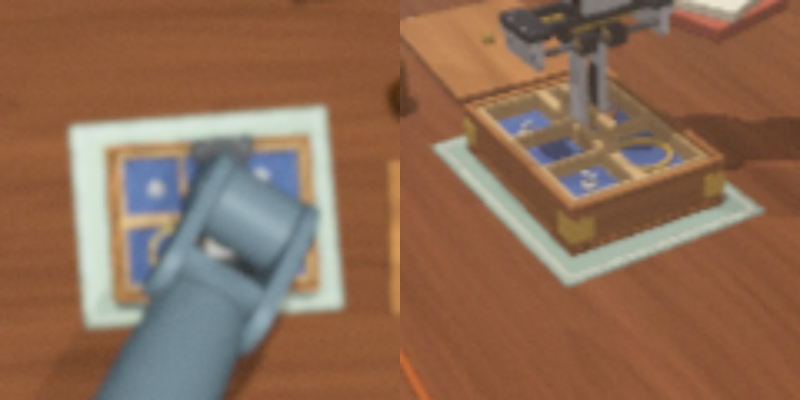

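The case sits well within the mat. Its rim corners in the top view are about (273,194.4), (332.4,190.5), (275.1,240) and (334.5,237). I check them numerically.

```bash
python3 - <<'E'
from h import *
c=camera_params("top");q=[ray(c,*p,.062)[:2] for p in((273,194.4),(332.4,190.5),(275.1,240),(334.5,237))]
print(np.mean(q,0),[np.linalg.norm(q[0]-q[1]),np.linalg.norm(q[0]-q[2])],[np.degrees(np.arctan2(*(a-b)[::-1])) for a,b in((q[0],q[1]),(q[2],q[3]))])
f=np.load("top4.npz");_,P,z,H=meas(f["I"],f["D"])
k=(z>.045)&(z<.075);k[:150]=0;k[260:]=0;k[:,:255]=0;k[:,345:]=0;print(rect(onplane(c,big(k),.062)),big(k).sum())
E
python3 st.py
```

```text
[ 0.4734463  -0.17589331] [np.float64(0.2398724087172904), np.float64(0.1822356199428351)] [np.float64(92.50139736731836), np.float64(91.54971189495664)]
(array([475.2, -94.9]), array([100.7, 187.9]), np.float32(178.7)) 322
13.15 [ 0.4771 -0.176   0.054 ] yawY 4.09 z [ 0.    -0.001 -1.   ] F [-1.1 -0.8  3.5] [-0.29  0.35 -0.47] w 0.0119 g 30.416617691516876
```

Centre within 5 mm, angle within about 1.5°. I relax the yaw so the tray isn't jammed, wait, and then lift slowly.

```bash
python3 -m crank '[[0,0,0.01,0.001,0,0,0],[0,0,0.01,0,0,0,0],[0,0,0.005,0,0,0,0],[0,0,0,0,0,0,0],[0,0,0,0,0,0,0],[0,0,0,0,0,0,0],[0,0,0,0,0,0,0],[0,0,0,0,0,0,0]]'|grep -E "pos|wrist|width"; python3 st.py
python3 -m crank '[[0,0,0,0,0,-0.001,0],[0,0,0,0,0,-0.001,0],[0,0,0,0,0,-0.001,0],[0,0,0,0,0,-0.001,0],[0,0,0,0,0,-0.001,0],[0,0,0,0,0,0,0]]' 40 |grep -E "pos|wrist|width"; python3 st.py
```

```text
tool_pos: [0.4772, -0.175, 0.054]
wrist_force: [-1.2, -4.1, 5.6]
gripper_width: 0.0117
13.8167 [ 0.4772 -0.175   0.054 ] yawY 2.72 z [ 0.    -0.001 -1.   ] F [-1.2 -4.1  5.6] [-0.71  0.47  0.11] w 0.0117 g 30.003840029239655
tool_pos: [0.4768, -0.1741, 0.0583]
wrist_force: [0.1, 0.1, -3.7]
gripper_width: 0.0114
14.3167 [ 0.4768 -0.1741  0.0583] yawY 2.7 z [-0.001  0.001 -1.   ] F [ 0.1  0.1 -3.7] [-0.08  0.06  0.01] w 0.0114 g 39.99842405319214
```

Weight is 3.7 N with no lateral force, so the tray is free of the case. I lift it on.

```bash
python3 -m crank '[[0,0,0,0,0,-0.002,0],[0,0,0,0,0,-0.004,0],[0,0,0,0,0,-0.006,0],[0,0,0,0,0,-0.006,0],[0,0,0,0,0,-0.006,0],[0,0,0,0,0,-0.006,0],[0,0,0,0,0,-0.006,0],[0,0,0,0,0,-0.006,0],[0,0,0,0,0,-0.006,0],[0,0,0,0,0,-0.006,0],[0,0,0,0,0,-0.006,0],[0,0,0,0,0,-0.006,0]]' |grep -E "pos|wrist|width"; python3 -m crank '[[0,0,0,0,0,-0.006,0],[0,0,0,0,0,-0.006,0],[0,0,0,0,0,-0.006,0],[0,0,0,0,0,-0.006,0],[0,0,0,0,0,-0.006,0],[0,0,0,0,0,-0.006,0],[0,0,0,0,0,-0.006,0],[0,0,0,0,0,-0.006,0],[0,0,0,0,0,-0.006,0],[0,0,0,0,0,-0.004,0],[0,0,0,0,0,-0.002,0],[0,0,0,0,0,0,0]]' |grep -E "pos|wrist|width";python3 -m crank '[[0,0,0,0,0,0,0],[0,0,0,0,0,0,0],[0,0,0,0,0,0,0],[0,0,0,0,0,0,0],[0,0,0,0,0,0,0],[0,0,0,0,0,0,0]]'>/dev/null; python3 st.py
python3 - <<'E'
from h import *
I,D=get_image("top");S,E=get_image("scene");np.savez("f.npz",I=I,D=D,S=S,E=E)
cv2.imwrite("pics/c6.png",np.hstack([cv2.resize(I[150:270,240:360],(400,400)),cv2.resize(S[90:250,190:350],(400,400))]))
E
```

```text
tool_pos: [0.477, -0.1745, 0.1252]
wrist_force: [-0.2, -0.2, -3.7]
gripper_width: 0.0113
tool_pos: [0.4773, -0.1747, 0.1853]
wrist_force: [-0.0, 1.2, -3.6]
gripper_width: 0.0115
16.8167 [ 0.477  -0.1745  0.1845] yawY 2.69 z [-0.  0. -1.] F [ 0.8 -0.1 -4.4] [-0.01  0.04  0.02] w 0.0117 g 39.99853491783142
```

View pics/c6.png

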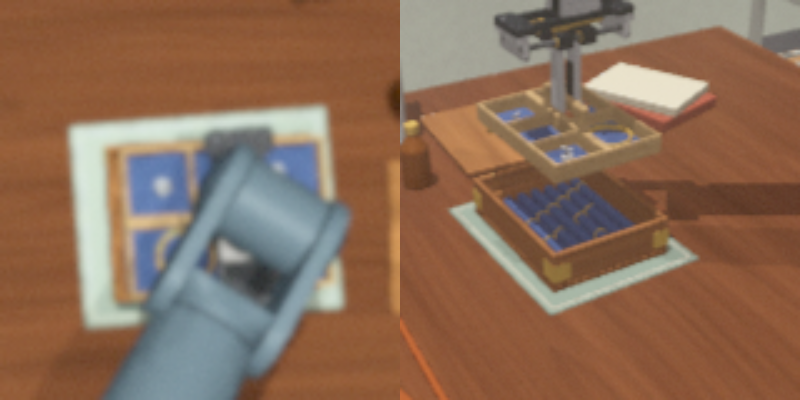

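The tray hangs level above the case with its jewellery in it, and the case is still centred on the mat. One quick height check from depth, then I hand in.

```bash
python3 - <<'E'
from h import *
f=np.load("f.npz");z=cloud(camera_params("top"),f["D"])[...,2]
for (u,v) in((140,185),(165,170),(290,185),(160,213)):print(z[int(150+v*.3),int(240+u*.3)].round(3),end=" ")
P=cloud(camera_params("scene"),f["E"]);zs=P[...,2]
print([P[int(90+v*.4),int(190+u*.4)].round(3) for u,v in((115,113),(163,153),(155,172),(205,153))])
s=get_state();print(s["time_s"],abs(s["qvel"]).max())
E
```

```text
0.164 0.166 0.507 0.167 [array([ 0.525, -0.237,  0.182]), array([ 0.514, -0.114,  0.171]), array([ 0.553, -0.06 ,  0.181]), array([ 0.478, -0.063,  0.185])]
16.9167 0.0019569549245411636
```

Tray floor reads about 0.165 m and the rim about 0.185 m, so the underside is about 0.10 m above the case rim.

```bash
python3 -c "from rig import hand_in;print(hand_in())"
```

```text
the job is handed in; nothing more can be done
None
```

Job handed in, verdict not shown: by the camera the case sits on the mat within about 5 mm and 2° of square, and the tray is held level and still about 10 cm above its rim, the jewellery showing in the last pictures still in it; the first grasp missed because the height readout was about 35 mm low, and a light touch on the bar corrected it.

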